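Find the desk switch that still snaps

ROBOT

A 7-joint arm with a two-finger parallel gripper is mounted at the origin on the work surface. World frame = base frame: x ahead of the robot, y to its left, z up, the work surface at z = 0. Lengths are in m, angles in rad, forces in N, time in s.
With the tool pointing down it reaches from about 0.35 to 0.9 m from the base axis. Payload 7.2 kg.
Tool frame: the origin (TCP) lies at the very end of the fingers, on their centre line; the grasp point (between the pads) lies 19 mm behind it; z points along the fingers, y is the direction in which the jaws open and shut (so a half turn about z gives the same grasp; the last joint's range is limited). The gripper opens to 85 mm and grips with 20 to 120 N. Pads are 22 mm wide; open, the fingers measure 114 mm over their backs; the gripper's body (76 mm by 85 mm) begins 54 mm behind the grasp point. The pads swing forward as they close: fully open they stand 13 mm farther back than shut.
Start: joints at [1.276, 0.411, -0.013, 1.596, 0.006, 1.134, -0.082], TCP at [0.141, -0.609, 0.196] pointing down, gripper open.
Joint ranges: [-2.95, 2.95], [-0.29, 1.99], [-1.47, 1.44], [0.14, 2.54], [-1.03, 4.17], [0.13, 1.85], [-2.86, 2.86]. Speed limits (rad/s): [2.39, 2.39, 3.01, 3.01, 3.14, 3.14, 3.14].

INTERFACE

Orientations are given as a 3x3 rotation matrix whose columns are the frame's x, y, z axes.
In Python, from plant import get_state, capture, calibration, job_done, look_for gives the robot as it stands.
- The arm moves only by the tool send_rows, never from a script. Its argument "moves" is a list of rows, each a list of 3 entries, a list of its own where there are three numbers: the opening, from 0 (shut) to 1 (fully open), then the shift along the world's x, y, z normalised to -1 to 1, where 1 is 0.2 m, then the turn, a rotation vector about the world's x, y, z normalised to -1 to 1, where 1 is 360 degrees. In form: [[gripper, [dx, dy, dz], [rx, ry, rz]], ...]. A call has 1 to 5 rows; each row is the pose to reach, as a shift and turn from the pose commanded when the call began, turning the shorter way round; what a row does not reach only later rows make up. A row lasts 1/10 s, in which the tool goes at most 50 mm and 8.59 degrees, less where a joint would pass 70% of its speed; a pose out of reach is approached as far as the arm can. A call with a number of a shift or a turn outside -1 to 1 is refused whole. A call with a gripper value outside its range is refused whole. The fingers move at their own pace and stop on an object; the grip force is fixed at half the most. Time passes only in rows, so rows that repeat a pose let the fingers close. It gives the time, the measured TCP pose, the force and the opening at its end, in the units of the state.
- get_state(): the state, without advancing time (a new reading comes with each control period).
- capture(name): name is "scene" or "top"; returns (picture, depth): 384x512x3 uint8, red, green, blue; 384x512 float32, m along the optical axis (not along the pixel's ray), 0 where there is no reading.
- calibration(name): a dict with "fovy" (degrees; the focal length in pixels is half the picture's height over the tangent of half this angle, whatever the lens; pixels are square), "cx", "cy" (the principal point, pixels), "R" (3x3) and "t" (3): a world point X has camera coordinates R X + t. Camera axes: x right, y down, z forward; pixel columns grow to the right and rows downward; lengths in m; the calibration is good to about 2 mm. A picture is of the moment at which its call begins. calibration takes no time and is no camera call.
- job_done(): hands the job in, once; it reports no verdict.
Trained networks look in the newest picture that a camera, given by its name, has taken for a name from the list of things; names that differ only in an ending like _2 or _b are one class to them, and where a whole thing is asked for, a point or a joint stands for the part that bears it (a point fixed in the world has none). Each returns a list of dicts, best first, with "p" (0 to 1); they miss things now and then, are a little off and sometimes report something else, mostly with a low value. They report only what shows in the picture. A call takes as long as a camera call. They do not tell look-alikes from the thing itself.
- look_for(camera, thing): "at" ([column, row] in pixels, amid what is visible of it).
The state is a dict: "time": time; "joint_positions": joint angles; "joint_velocities": joint speeds; "joint_efforts": joint torques, N m; "tool_pos": TCP position; "orientation": TCP orientation; "wrist_force": force on the tool from outside, world axes, zero at the start; "torque": the same for the moment, N m; "gripper_width": finger opening in m.
Only numpy, scipy, OpenCV 4.12 (cv2) and the standard library are available. Lean on these libraries where they do the work, as an engineer would, in place of code of your own. Each camera call takes 0.05 s, during which the arm holds its last target. There are 200 camera calls.

TASK

The studio lamp needs a switch that works: of the three identical red-capped push switches on the cutting mat, only one still snaps over; the other two have gone soft and spring back. Press them gently from above, one at a time, until you feel one snap, leave that one latched down, and press no soft one after that. Do not shift the amber jar.

Things in the scene. Friction and masses are not known exactly. Their poses are not given: they have to be found in the camera images.
- switch_a: push switch: round red cap, 36 mm across, standing 20 mm proud of a black box 66 x 66 x 30 mm high fixed on the desk. Origin: centre of the cap's top face, 50 mm above the desk when up; z up. The cap goes straight down 12 mm; pushed on past 10 N, rubber inside yields (3 N per mm). All three look alike and change places; which one is good can only be felt.
- switch_b: push switch, same look, size and origin as switch_a. A worn-out (soft) switch shows no drop: its force rises steadily from about 1 N to 3 N at the bottom, 12 mm down, and it springs back up when let go. Two of the three are soft; names and places give no hint which.
- switch_c: push switch, same look, size and origin as switch_a. The good switch (any one of the three) starts at about 3 N and resists up to about 8 N at 2 to 4 mm down, then the force falls away, and 7 mm down it snaps by itself to the bottom and stays down when let go (top 38 mm above the desk).
- jar: loose amber glass jar with a black lid, 54 mm across and 75 mm high, standing between two of the switches; origin at the centre of its underside, z up. A bystander.
Not all that is in view belongs to the job. What is shaped like the part that bears switch_b but yellow is not meant.

How it is judged:
By the outcome, as a careful person would: the job done as asked, in the order asked, and still so for the second after the job is handed in, with the robot touching nothing.
It also fails if it takes over 62 s, if anything falls off the work surface, if the arm or the gripper's body presses on something with over 40 N, if the wrist force passes 120 N, or if a joint passes its speed limit or range.

## Working session

There is one attempt and no reset: what is moved stays moved. The work goes in short steps, Python scripts to look and compute and a tool call to move; the robot and the scene stay as the last step left them, time stands still between calls to the robot, and variables do not carry over. Pictures are saved under pics/ and viewed, about 8 in all and at most 12, crops included, and the job is handed in when it is done.

Besides the shell and the picture viewer there is one more tool, called after ">>>" as a command line: name --argument value ..., lists and objects as JSON in quotes. send_rows: Moves the arm, as the interface text tells. Its arguments: {"type":"object","properties":{"moves":{"type":"array","items":{"type":"array"}}},"required":["moves"]}

```bash
mkdir -p pics
cat > h.py <<'E'
import numpy as np, cv2
from plant import *
def world(name,depth,u,v,d=None):
    c=calibration(name);f=depth.shape[0]/2/np.tan(np.radians(c['fovy'])/2)
    z=depth[int(round(v)),int(round(u))] if d is None else d
    p=np.array([(u-c['cx'])/f*z,(v-c['cy'])/f*z,z])
    return np.array(c['R']).T@(p-np.array(c['t']))
E
python3 - <<'E'
from h import *
ims=[]
for n in ('scene','top'):
    im,d=capture(n);np.save(n+'.npy',d);cv2.imwrite(n+'.png',im[...,::-1])
    cv2.imwrite(f'pics/{n}1.png',im[...,::-1])
    for t in ('switch_a','jar'):
        for r in look_for(n,t): 
            u,v=r['at'];print(n,t,round(r['p'],2),np.round(r['at']),world(n,d,u,v).round(3))
    # red blobs
    h=cv2.cvtColor(im,cv2.COLOR_RGB2HSV);m=(((h[...,0]<8)|(h[...,0]>172))&(h[...,1]>130)&(h[...,2]>60)).astype('uint8')
    k,l,s,ce=cv2.connectedComponentsWithStats(m)
    for i in range(1,k):
        if s[i,4]>25: print(n,'red',s[i],ce[i].round(1),world(n,d,*ce[i]).round(3))
s=get_state();print(s['time'],s['tool_pos'],s['orientation'],s['wrist_force'],s['gripper_width'])
E
```

```text
scene switch_a 0.72 [259. 196.] [0.543 0.008 0.051]
scene switch_a 0.72 [250. 246.] [ 0.629 -0.092  0.052]
scene switch_a 0.7 [138. 261.] [ 0.528 -0.249  0.05 ]
scene jar 0.78 [185. 214.] [ 0.493 -0.133  0.057]
scene red [315 136  16  13 154] [322.2 142.2] [0.498 0.257 0.05 ]
scene red [478 157  11  41 150] [483.3 178.4] [0.806 0.477 0.004]
scene red [250 186  19  18 243] [258.7 194.4] [0.537 0.013 0.049]
scene red [127 254  24  23 404] [139.  264.4] [ 0.536 -0.252  0.05 ]
top switch_a 0.8 [121. 223.] [0.489 0.259 0.05 ]
top switch_a 0.59 [249. 199.] [0.536 0.023 0.051]
top switch_a 0.59 [393. 204.] [ 0.529 -0.244  0.05 ]
top jar 0.58 [325. 234.] [ 0.472 -0.112  0.075]
top red [  0  55  62  32 251] [31.7 69.9] [0.808 0.478 0.007]
top red [242 192  18  19 262] [250.3 200.8] [0.533 0.021 0.049]
top red [384 195  21  18 309] [394.1 203.3] [ 0.53  -0.245  0.052]
top red [106 212  21  18 309] [116.1 220.5] [0.494 0.268 0.05 ]
0.3 [ 0.14049151 -0.60881242  0.19557215] [[ 9.74390202e-01  2.24863774e-01 -1.33904645e-04]
 [ 2.24863814e-01 -9.74390034e-01  5.70971509e-04]
 [-2.08454302e-06 -5.86459353e-04 -9.99999828e-01]] [0.9324738  0.29536374 0.04493622] 0.0856322028905654
```

View pics/scene1.png

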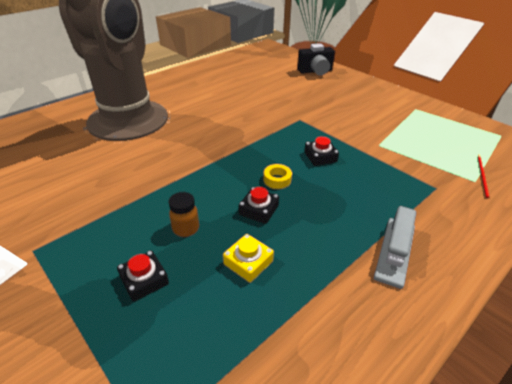

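View pics/top1.png

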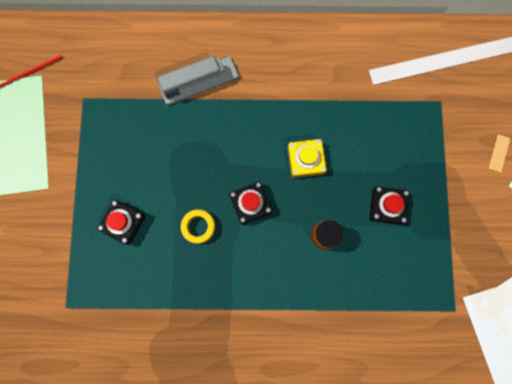

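Both views agree: three red-capped switches, at top-view pixels (394,203), (250,201) and (116,220). The jar is at (325,234), and the yellow look-alike at (307,157) is not meant. The two cameras differ by about 8 mm, so I'll refine the centres with the cap-top points.

Run:
```python
from h import *
for n in ('scene','top'):
    c=calibration(n);print({k:np.round(v,3).tolist() for k,v in c.items()})
    im=cv2.imread(n+'.png');d=np.load(n+'.npy');h=cv2.cvtColor(im,cv2.COLOR_BGR2HSV)
    m=(((h[...,0]<8)|(h[...,0]>172))&(h[...,1]>110)).astype('uint8')
    k,l,s,ce=cv2.connectedComponentsWithStats(m)
    for i in range(1,k):
        if s[i,4]<100: continue
        v,u=np.where(l==i);P=np.array([world(n,d,a,b) for a,b in zip(u,v)]);
        if abs(np.median(P[:,2])-.05)>.01: continue
        Q=P[(P[:,2]>.046)&(P[:,2]<.056)]
        # intersect pixel rays with z=.05
        C=-np.array(c['R']).T@np.array(c['t']);D=P-C;W=C+D*((.05-C[2])/D[:,2])[:,None]
        print(n,len(P),len(Q),'z',np.percentile(P[:,2],[5,50,95]).round(4),'mean',Q.mean(0).round(4),'plane ctr',((W.min(0)+W.max(0))/2).round(4),'size',np.ptp(W,axis=0).round(4))
    # jar lid
    if n=='top':
        V,U=np.mgrid[200:265:1,295:360:1];P=np.array([world(n,d,a,b) for a,b in zip(U.ravel(),V.ravel())]);Q=P[(P[:,2]>.068)&(P[:,2]<.085)];print('jar',Q.mean(0),np.ptp(Q,axis=0))
```

```text
{'fovy': 55.299, 'cx': 255.333, 'cy': 195.895, 'R': [[0.674, 0.739, 0.006], [0.488, -0.438, -0.755], [-0.555, 0.512, -0.656]], 't': [-0.365, -0.222, 1.059]}
scene 162 104 z [0.033 0.049 0.051] mean [0.4943 0.2632 0.0495] plane ctr [nan nan nan] size [nan nan nan]
scene 251 172 z [0.0316 0.0493 0.0511] mean [0.5338 0.0169 0.0498] plane ctr [nan nan nan] size [nan nan nan]
scene 422 314 z [0.0351 0.0496 0.0514] mean [ 0.5318 -0.2507  0.0499] plane ctr [nan nan nan] size [nan nan nan]
{'fovy': 49.231, 'cx': 259.721, 'cy': 187.131, 'R': [[0.009, -1.0, 0.003], [-0.986, -0.009, -0.169], [0.169, -0.001, -0.986]], 't': [-0.001, 0.559, 0.738]}
top 277 271 z [0.0471 0.0498 0.0519] mean [0.5325 0.0215 0.0498] plane ctr [0.5324 0.0218 0.05  ] size [0.0338 0.0335 0.    ]
top 322 286 z [0.0306 0.0495 0.0517] mean [ 0.5302 -0.2452  0.0498] plane ctr [ 0.5311 -0.2467  0.05  ] size [0.0339 0.0394 0.    ]
top 319 279 z [0.038  0.0493 0.052 ] mean [0.4937 0.2687 0.0494] plane ctr [nan nan nan] size [nan nan nan]<stdin>:13: RuntimeWarning: divide by zero encountered in divide
<stdin>:13: RuntimeWarning: invalid value encountered in multiply
Traceback (most recent call last):
  File "h.py", line 4, in world
    c=calibration(name);f=depth.shape[0]/2/np.tan(np.radians(c['fovy'])/2)
ValueError: time passes only in moves, steps and waits
```

>>> send_rows --moves '[[0,[0.9,0.85,0],[0,0,0]],[0,[0.9,0.85,0],[0,0,0]],[0,[0.9,0.85,0],[0,0,0]],[0,[0.9,0.85,0],[0,0,0]],[0,[0.9,0.85,0],[0,0,0]]]'

```text
time: 0.8
tool_pos: [0.3219, -0.4373, 0.1961]
orientation: [[0.974, 0.225, 0.0], [0.225, -0.974, -0.0], [0.0, 0.0, -1.0]]
wrist_force: [1.0, 0.4, -0.4]
gripper_width: 0.0124
```

>>> send_rows --moves '[[0,[0.9,0.85,-0.3],[0,0,0]],[0,[0.9,0.85,-0.3],[0,0,0]],[0,[0.9,0.85,-0.3],[0,0,0]],[0,[0.9,0.85,-0.3],[0,0,0]],[0,[0.9,0.85,-0.3],[0,0,0]]]'

```text
time: 1.3
tool_pos: [0.4984, -0.2708, 0.1368]
orientation: [[0.974, 0.224, 0.0], [0.224, -0.974, -0.0], [0.0, 0.0, -1.0]]
wrist_force: [0.1, -1.4, 0.1]
gripper_width: 0.0002
```

>>> send_rows --moves '[[0,[0.15,0.1,0],[0,0,0]],[0,[0.15,0.1,-0.2],[0,0,0]],[0,[0.15,0.1,-0.37],[0,0,0]],[0,[0.15,0.1,-0.37],[0,0,0]],[0,[0.15,0.1,-0.37],[0,0,0]]]'

```text
time: 1.8
tool_pos: [0.527, -0.2522, 0.0632]
orientation: [[0.974, 0.225, -0.001], [0.225, -0.974, 0.0], [-0.001, -0.001, -1.0]]
wrist_force: [0.5, 0.6, 0.0]
gripper_width: -0.0002
```

>>> send_rows --moves '[[0,[0.02,0.02,-0.05],[0,0,0]],[0,[0.02,0.02,-0.06],[0,0,0]],[0,[0.02,0.02,-0.06],[0,0,0]],[0,[0.02,0.02,-0.06],[0,0,0]]]'

```text
time: 2.2
tool_pos: [0.5314, -0.2484, 0.0517]
orientation: [[0.974, 0.225, 0.001], [0.225, -0.974, -0.0], [0.001, 0.001, -1.0]]
wrist_force: [-0.3, -0.1, -1.0]
gripper_width: -0.0001
```

>>> send_rows --moves '[[0,[0,0,-0.005],[0,0,0]],[0,[0,0,-0.01],[0,0,0]],[0,[0,0,-0.015],[0,0,0]],[0,[0,0,-0.015],[0,0,0]]]'

```text
time: 2.6
tool_pos: [0.531, -0.2481, 0.0479]
orientation: [[0.974, 0.225, -0.0], [0.225, -0.974, 0.0], [-0.0, -0.0, -1.0]]
wrist_force: [0.2, 0.9, 0.3]
gripper_width: 0.0001
```

>>> send_rows --moves '[[0,[0,0,-0.005],[0,0,0]],[0,[0,0,-0.01],[0,0,0]],[0,[0,0,-0.01],[0,0,0]],[0,[0,0,-0.01],[0,0,0]]]'

```text
time: 3.0
tool_pos: [0.5312, -0.2482, 0.046]
orientation: [[0.974, 0.225, -0.0], [0.225, -0.974, -0.0], [-0.0, -0.0, -1.0]]
wrist_force: [-0.3, 0.3, -0.2]
gripper_width: -0.0001
```

>>> send_rows --moves '[[0,[0,0,-0.005],[0,0,0]],[0,[0,0,-0.01],[0,0,0]],[0,[0,0,-0.01],[0,0,0]],[0,[0,0,-0.01],[0,0,0]]]'

```text
time: 3.4
tool_pos: [0.5311, -0.2481, 0.044]
orientation: [[0.974, 0.225, -0.0], [0.225, -0.974, 0.0], [-0.0, -0.0, -1.0]]
wrist_force: [0.6, 0.1, -0.2]
gripper_width: 0.0
```

>>> send_rows --moves '[[0,[0,0,-0.005],[0,0,0]],[0,[0,0,-0.01],[0,0,0]],[0,[0,0,-0.01],[0,0,0]],[0,[0,0,-0.01],[0,0,0]]]'

```text
time: 3.8
tool_pos: [0.5311, -0.2482, 0.042]
orientation: [[0.974, 0.225, -0.0], [0.225, -0.974, -0.0], [-0.0, -0.0, -1.0]]
wrist_force: [0.4, 0.3, -0.3]
gripper_width: 0.0002
```

Run:
```python
from h import *
o=[]
for n,(x0,x1,y0,y1) in {'scene':(90,220,180,310),'top':(330,460,140,270)}.items():
    im,d=capture(n);o.append(cv2.resize(im[y0:y1,x0:x1,::-1],(400,400),interpolation=cv2.INTER_CUBIC))
cv2.imwrite('pics/3.png',np.hstack(o));s=get_state();print(s['wrist_force'],s['torque'],s['tool_pos'])
```

```text
[-0.11902747  0.13811338 -0.07028011] [ 0.01755683 -0.00510679 -0.03772462] [ 0.53119886 -0.24814745  0.04204907]
```

View pics/3.png

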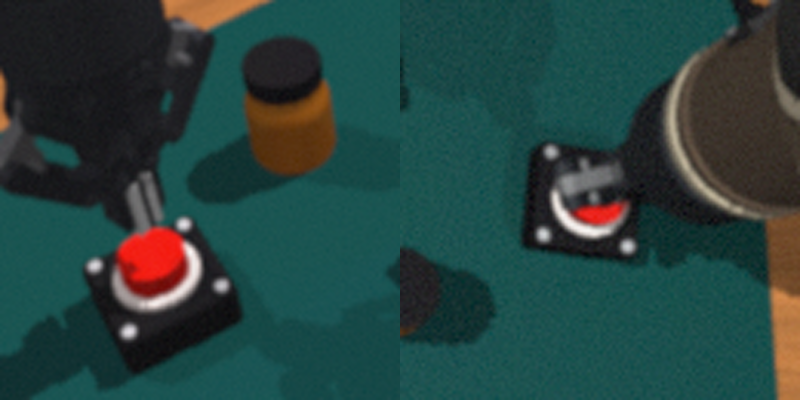

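The tip shows at the cap's far edge in the scene crop (150,232), and the cap still looks up. I'll check finger and cap heights in the depth picture.

Run:
```python
from h import *
im,d=capture('scene')
for r in (238,242,246,250,252,254,256,258,260,262,265,268):
    print(r,[(c,im[r,c].tolist(),world('scene',d,c,r).round(3).tolist()) for c in (136,138,140)])
im,d=capture('top')
print('top')
for r in (194,198,200,202,204,206,208,210):
    print(r,[(c,im[r,c].tolist(),world('top',d,c,r).round(3).tolist()) for c in (386,392,398)])
```

```text
238 [(136, [81, 80, 80], [0.541, -0.246, 0.114]), (138, [106, 105, 107], [0.54, -0.243, 0.11]), (140, [38, 39, 40], [0.535, -0.238, 0.103])]
242 [(136, [52, 51, 53], [0.542, -0.248, 0.107]), (138, [108, 109, 109], [0.54, -0.245, 0.103]), (140, [89, 89, 90], [0.539, -0.241, 0.1])]
246 [(136, [89, 88, 88], [0.542, -0.25, 0.099]), (138, [72, 70, 71], [0.542, -0.247, 0.097]), (140, [110, 111, 110], [0.541, -0.244, 0.093])]
250 [(136, [113, 112, 114], [0.542, -0.252, 0.091]), (138, [66, 66, 67], [0.542, -0.249, 0.089]), (140, [98, 96, 98], [0.542, -0.246, 0.086])]
252 [(136, [112, 112, 112], [0.543, -0.253, 0.088]), (138, [89, 90, 90], [0.542, -0.25, 0.084]), (140, [58, 69, 68], [0.541, -0.246, 0.081])]
254 [(136, [111, 109, 110], [0.544, -0.254, 0.085]), (138, [157, 88, 88], [0.544, -0.251, 0.083]), (140, [207, 51, 46], [0.517, -0.24, 0.051])]
256 [(136, [198, 78, 77], [0.517, -0.247, 0.051]), (138, [241, 37, 30], [0.52, -0.245, 0.052]), (140, [245, 29, 18], [0.521, -0.242, 0.05])]
258 [(136, [243, 31, 23], [0.522, -0.25, 0.052]), (138, [243, 25, 13], [0.523, -0.247, 0.051]), (140, [243,
[... 1045 characters left out ...]
6, [112, 116, 116], [0.516, -0.194, 0.172]), (392, [86, 86, 90], [0.517, -0.206, 0.163]), (398, [27, 31, 34], [0.514, -0.208, 0.184])]
204 [(386, [63, 65, 69], [0.513, -0.194, 0.17]), (392, [115, 116, 118], [0.514, -0.206, 0.164]), (398, [30, 32, 34], [0.518, -0.225, 0.135])]
206 [(386, [58, 64, 68], [0.51, -0.193, 0.173]), (392, [101, 69, 74], [0.511, -0.205, 0.165]), (398, [119, 38, 40], [0.515, -0.226, 0.13])]
208 [(386, [96, 43, 45], [0.507, -0.195, 0.167]), (392, [234, 42, 35], [0.522, -0.242, 0.048]), (398, [231, 37, 30], [0.522, -0.253, 0.049])]
210 [(386, [141, 84, 82], [0.519, -0.234, 0.039]), (392, [236, 38, 36], [0.518, -0.242, 0.05]), (398, [234, 42, 34], [0.518, -0.253, 0.049])]
```

Depth puts the finger end about 83 mm above the desk, while the reported TCP is 42 mm. The cap is untouched at 50 mm. So the real tip is about 40 mm higher than reported, and contact should come at a reported z of about 0.010. I'll descend by force.

>>> send_rows --moves '[[0,[0,0,-0.03],[0,0,0]],[0,[0,0,-0.06],[0,0,0]],[0,[0,0,-0.09],[0,0,0]],[0,[0,0,-0.1],[0,0,0]],[0,[0,0,-0.1],[0,0,0]]]'

```text
time: 4.5
tool_pos: [0.5308, -0.248, 0.0213]
orientation: [[0.974, 0.225, -0.001], [0.225, -0.974, 0.0], [-0.001, -0.001, -1.0]]
wrist_force: [-0.7, -0.4, 0.1]
gripper_width: -0.0001
```

Run:
```python
from h import *
im,d=capture('scene')
cv2.imwrite('pics/4.png',cv2.resize(im[180:310,90:220,::-1],(500,500),interpolation=cv2.INTER_CUBIC))
for r in range(244,266,2):
    print(r,[(im[r,c].tolist(),world('scene',d,c,r).round(3).tolist()) for c in (136,139)])
s=get_state();print(s['wrist_force'],s['tool_pos'],s['joint_positions'])
```

```text
244 [([27, 26, 32], [0.536, -0.247, 0.097]), ([49, 48, 51], [0.542, -0.245, 0.1])]
246 [([31, 30, 32], [0.543, -0.25, 0.1]), ([89, 88, 89], [0.542, -0.245, 0.095])]
248 [([73, 71, 72], [0.541, -0.251, 0.094]), ([72, 71, 71], [0.541, -0.246, 0.09])]
250 [([114, 114, 115], [0.543, -0.252, 0.092]), ([57, 56, 58], [0.541, -0.247, 0.086])]
252 [([113, 113, 112], [0.542, -0.253, 0.087]), ([52, 54, 53], [0.542, -0.248, 0.083])]
254 [([108, 108, 107], [0.544, -0.254, 0.085]), ([69, 69, 68], [0.542, -0.249, 0.079])]
256 [([102, 101, 100], [0.542, -0.255, 0.079]), ([95, 94, 95], [0.543, -0.25, 0.076])]
258 [([85, 84, 84], [0.539, -0.255, 0.072]), ([105, 105, 106], [0.543, -0.251, 0.072])]
260 [([65, 65, 66], [0.539, -0.256, 0.067]), ([111, 111, 110], [0.543, -0.252, 0.068])]
262 [([71, 61, 62], [0.54, -0.257, 0.064]), ([110, 109, 110], [0.543, -0.253, 0.064])]
264 [([140, 43, 42], [0.532, -0.256, 0.051]), ([105, 73, 72], [0.536, -0.252, 0.051])]
[-0.03388945 -0.00750927 -0.92141208] [ 0.53102203 -0.2481001   0.02172153] [ 0.50708396  0.55688193 -0.2052762   1.83833172  0.15654929  0.76252354
 -1.12553602]
```

View pics/4.png

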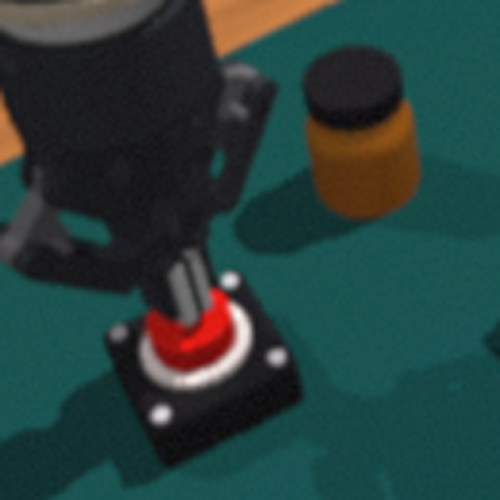

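The tip is now over the cap, with its end at about 63 mm, which confirms the 41 mm offset. Contact is expected at a reported z of about 0.009.

>>> send_rows --moves '[[0,[0,0,-0.02],[0,0,0]],[0,[0,0,-0.04],[0,0,0]],[0,[0,0,-0.05],[0,0,0]],[0,[0,0,-0.05],[0,0,0]]]'

```text
time: 4.95
tool_pos: [0.5313, -0.2482, 0.0118]
orientation: [[0.974, 0.225, 0.0], [0.225, -0.974, -0.0], [0.0, 0.0, -1.0]]
wrist_force: [0.9, -0.8, 1.7]
gripper_width: -0.0001
```

>>> send_rows --moves '[[0,[0,0,-0.005],[0,0,0]],[0,[0,0,-0.01],[0,0,0]],[0,[0,0,-0.01],[0,0,0]],[0,[0,0,-0.01],[0,0,0]]]'

```text
time: 5.35
tool_pos: [0.5312, -0.2482, 0.0101]
orientation: [[0.974, 0.225, 0.0], [0.225, -0.974, -0.0], [0.0, 0.0, -1.0]]
wrist_force: [-0.3, -0.0, 1.1]
gripper_width: 0.0
```

>>> send_rows --moves '[[0,[0,0,-0.005],[0,0,0]],[0,[0,0,-0.01],[0,0,0]],[0,[0,0,-0.01],[0,0,0]],[0,[0,0,-0.01],[0,0,0]]]'

```text
time: 5.75
tool_pos: [0.5312, -0.2482, 0.008]
orientation: [[0.974, 0.225, 0.0], [0.225, -0.974, -0.0], [0.0, 0.0, -1.0]]
wrist_force: [0.8, 0.0, 1.7]
gripper_width: 0.0002
```

>>> send_rows --moves '[[0,[0,0,-0.005],[0,0,0]],[0,[0,0,-0.01],[0,0,0]],[0,[0,0,-0.01],[0,0,0]],[0,[0,0,-0.01],[0,0,0]]]'

```text
time: 6.15
tool_pos: [0.5312, -0.2482, 0.006]
orientation: [[0.974, 0.225, 0.0], [0.225, -0.974, -0.0], [0.0, 0.0, -1.0]]
wrist_force: [0.5, 0.6, 2.4]
gripper_width: -0.0002
```

>>> send_rows --moves '[[0,[0,0,-0.005],[0,0,0]],[0,[0,0,-0.01],[0,0,0]],[0,[0,0,-0.015],[0,0,0]],[0,[0,0,-0.015],[0,0,0]]]'

```text
time: 6.55
tool_pos: [0.5313, -0.2482, 0.0029]
orientation: [[0.974, 0.225, 0.0], [0.225, -0.974, -0.0], [0.0, 0.0, -1.0]]
wrist_force: [1.1, -0.9, 2.9]
gripper_width: -0.0002
```

>>> send_rows --moves '[[0,[0,0,0.05],[0,0,0]],[0,[0,0,0.1],[0,0,0]],[0,[0,0,0.25],[0,0,0]],[0,[0,0,0.4],[0,0,0]],[0,[0,0,0.4],[0,0,0]]]'

```text
time: 7.05
tool_pos: [0.5337, -0.2491, 0.0879]
orientation: [[0.974, 0.225, 0.006], [0.225, -0.974, -0.003], [0.006, 0.004, -1.0]]
wrist_force: [1.1, 0.2, -0.1]
gripper_width: 0.0003
```

Run:
```python
from h import *
im,d=capture('scene')
h=cv2.cvtColor(im,cv2.COLOR_RGB2HSV);m=(((h[...,0]<8)|(h[...,0]>172))&(h[...,1]>130)&(h[...,2]>60)).astype('uint8')
k,l,s,ce=cv2.connectedComponentsWithStats(m)
for i in range(1,k):
    if s[i,4]>60: print(s[i],world('scene',d,*ce[i]).round(3))
s=get_state();print(s['wrist_force'],s['tool_pos'])
```

```text
[315 136  16  13 155] [0.498 0.257 0.05 ]
[478 157  11  41 149] [0.806 0.476 0.005]
[250 187  19  16 240] [0.536 0.014 0.048]
[127 254  24  22 403] [ 0.534 -0.252  0.049]
[ 0.26252305 -0.00937924 -0.36581336] [ 0.53258582 -0.24873198  0.08589483]
```

The right switch is soft: force rose steadily to 2.9 N and the cap sprang back to 49 mm. Next is the middle one.

>>> send_rows --moves '[[0,[0,1,0],[0,0,0]],[0,[0,1,0],[0,0,0]],[0,[0,1,0],[0,0,0]],[0,[0,1,0],[0,0,0]],[0,[0,1,0],[0,0,0]]]'

```text
time: 7.6
tool_pos: [0.5305, -0.0393, 0.0829]
orientation: [[0.972, 0.235, -0.001], [0.235, -0.972, 0.004], [0.0, -0.004, -1.0]]
wrist_force: [-0.2, -0.1, -0.2]
gripper_width: 0.0001
```

>>> send_rows --moves '[[0,[0.01,0.335,0],[0,0,0]],[0,[0.01,0.335,0],[0,0,0]],[0,[0.01,0.335,-0.15],[0,0,0]],[0,[0.01,0.335,-0.3],[0,0,0]],[0,[0.01,0.335,-0.3],[0,0,0]]]'

```text
time: 8.1
tool_pos: [0.5296, 0.0185, 0.0195]
orientation: [[0.974, 0.226, -0.008], [0.226, -0.974, -0.001], [-0.008, -0.001, -1.0]]
wrist_force: [-0.1, 0.2, -0.7]
gripper_width: 0.0001
```

>>> send_rows --moves '[[0,[0,0,-0.02],[0,0,0]],[0,[0,0,-0.035],[0,0,0]],[0,[0,0,-0.035],[0,0,0]],[0,[0,0,-0.035],[0,0,0]]]'

```text
time: 8.5
tool_pos: [0.5338, 0.0187, 0.0169]
orientation: [[0.974, 0.224, 0.001], [0.224, -0.974, 0.0], [0.001, 0.0, -1.0]]
wrist_force: [1.0, -0.0, 0.3]
gripper_width: -0.0001
```

>>> send_rows --moves '[[0,[0,0,-0.01],[0,0,0]],[0,[0,0,-0.02],[0,0,0]],[0,[0,0,-0.025],[0,0,0]],[0,[0,0,-0.025],[0,0,0]]]'

```text
time: 8.9
tool_pos: [0.5339, 0.0188, 0.0117]
orientation: [[0.974, 0.225, 0.001], [0.225, -0.974, -0.0], [0.001, 0.0, -1.0]]
wrist_force: [-1.3, -1.4, 7.5]
gripper_width: 0.0
```

>>> send_rows --moves '[[0,[0,0,-0.005],[0,0,0]],[0,[0,0,-0.01],[0,0,0]],[0,[0,0,-0.01],[0,0,0]],[0,[0,0,-0.01],[0,0,0]]]'

```text
time: 9.3
tool_pos: [0.5338, 0.0188, 0.0095]
orientation: [[0.974, 0.225, 0.001], [0.225, -0.974, -0.0], [0.001, 0.0, -1.0]]
wrist_force: [0.7, -1.2, 3.7]
gripper_width: -0.0001
```

>>> send_rows --moves '[[0,[0,0,-0.005],[0,0,0]],[0,[0,0,-0.01],[0,0,0]],[0,[0,0,-0.01],[0,0,0]],[0,[0,0,-0.01],[0,0,0]]]'

```text
time: 9.7
tool_pos: [0.5325, 0.0188, 0.0065]
orientation: [[0.974, 0.225, -0.001], [0.225, -0.974, -0.0], [-0.001, -0.0, -1.0]]
wrist_force: [-1.0, -0.1, 0.6]
gripper_width: -0.0001
```

The force peaked at 7.5 N, then fell to 3.7 and 0.6 N, so this is the good switch. I'll go 2 mm further to be sure it snapped, then retreat and look.

>>> send_rows --moves '[[0,[0,0,-0.005],[0,0,0]],[0,[0,0,-0.01],[0,0,0]],[0,[0,0,-0.01],[0,0,0]],[0,[0,0,-0.01],[0,0,0]]]'

```text
time: 10.1
tool_pos: [0.5331, 0.0188, 0.0049]
orientation: [[0.974, 0.225, -0.0], [0.225, -0.974, -0.0], [-0.0, -0.0, -1.0]]
wrist_force: [0.1, 0.1, 0.1]
gripper_width: -0.0002
```

>>> send_rows --moves '[[0,[0,0,0.05],[0,0,0]],[0,[0,0,0.2],[0,0,0]],[0,[0,0,0.4],[0,0,0]],[0,[0,0,0.6],[0,0,0]],[0,[0,0,0.6],[0,0,0]]]'

```text
time: 10.6
tool_pos: [0.5368, 0.0194, 0.1312]
orientation: [[0.974, 0.225, 0.01], [0.225, -0.974, 0.001], [0.01, 0.002, -1.0]]
wrist_force: [0.6, 0.2, 0.4]
gripper_width: 0.0001
```

Run:
```python
from h import *
for n in('scene','top'):
    im,d=capture(n);cv2.imwrite(f'pics/{n}5.png',im[...,::-1])
    h=cv2.cvtColor(im,cv2.COLOR_RGB2HSV);m=(((h[...,0]<8)|(h[...,0]>172))&(h[...,1]>130)&(h[...,2]>60)).astype('uint8')
    k,l,s,ce=cv2.connectedComponentsWithStats(m)
    for i in range(1,k):
        if s[i,4]>40: print(n,s[i],world(n,d,*ce[i]).round(3))
    for r in look_for(n,'jar')[:1]:print('jar',n,r,world(n,d,*r['at']).round(3))
s=get_state();print(s['time'],s['wrist_force'],s['tool_pos'])
```

```text
scene [315 136  16  14 156] [0.499 0.256 0.05 ]
scene [478 157  11  41 149] [0.807 0.473 0.006]
scene [251 191  16  12 148] [0.533 0.016 0.038]
scene [127 254  24  22 407] [ 0.536 -0.252  0.05 ]
jar scene {'at': [186.1, 216.2], 'p': 0.95} [ 0.493 -0.131  0.05 ]
top [  0  55  62  32 252] [0.807 0.477 0.009]
top [384 195  21  18 302] [ 0.531 -0.245  0.051]
top [106 212  21  18 307] [0.494 0.269 0.048]
10.8 [ 0.79779693  0.01561561 -0.37740725] [0.53245952 0.01865954 0.12449548]
```

View pics/scene5.png

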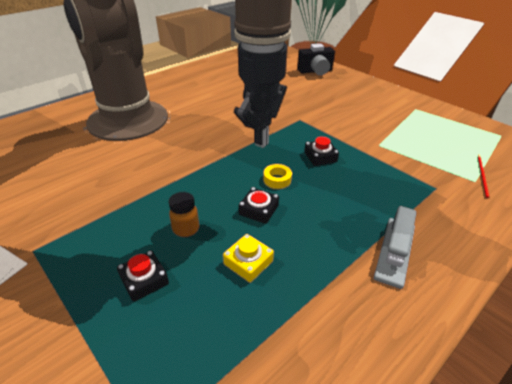

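The middle switch at (259,197) is latched down, with its top at 38 mm. The other two caps are up at 50 mm, the jar is where it was, and the arm is clear.

```bash
python3 -c "
from plant import *
print(job_done())"
```

```text
the job is handed in; nothing more can be done
None
```

The good switch is the middle one. It is latched down, and the job was handed in at about 10.8 s.

- **Right switch:** I pressed this first. Its force rose steadily to about 2.9 N and the cap sprang back to about 50 mm, so it is soft.
- **Middle switch:** The force reached 7.5 N, then fell to 3.7, 0.6 and 0.1 N as it snapped. I pressed nothing after it.
- **Left switch:** I never touched it.
- **Last camera check:** The middle cap is at 38 mm and the other two at 50 mm. The jar is unmoved to within the 2–3 mm the camera can tell. The arm is clear of everything, with wrist force under 1 N.
- **One disagreement:** The reported tool tip was about 40 mm lower than where the depth images showed the finger ends. My first descent stopped above the cap without touching it. I corrected for this from the depth pictures and confirmed contact by feel.

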